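# Raise the telescoping work rest and lay a batten across the pair

### The arm

A 6-joint arm with a two-finger parallel gripper is mounted at the origin on a cart in front of the work surface, level with it; the furniture and walls round the work are solid. World frame = base frame: x ahead of the robot, y to its left, z up, the work surface at z = 0. Lengths are in m, angles in rad, forces in N, time in s.
With the tool pointing down it reaches from about 0.25 to 0.725 m from the base axis. Payload 4 kg.
Tool frame: the origin (TCP) lies midway between the tips of the shut fingers; the grasp point (between the pads) lies 19 mm behind it; z points along the fingers, y is the line along which they close (so a half turn about z gives the same grasp; the last joint's range is limited). The gripper opens to 85 mm and grips with 20 to 120 N. Pads are 22 mm wide; open, the fingers measure 114 mm over their backs; the gripper's body (76 mm by 85 mm) begins 54 mm behind the grasp point. The pads swing forward as they close: fully open they stand 13 mm farther back than shut.
Start: joints at [-1.35, 0.241, 0.005, 1.335, 0, 1.571], TCP at [0.11, -0.488, 0.231] pointing down, gripper open.
Joint ranges: [-2.72, 2.72], [-1.05, 1.87], [-1.09, 1.28], [-1.99, 2.15], [-1.42, 1.44], [-3.14, 3.14]. Speed limits (rad/s): [2.79, 2.79, 3.14, 3.14, 3.14, 3.14].

### API

Orientations are given as a unit quaternion [x, y, z, w].
In Python, from workcell import bot gives the robot as it stands.
- The arm moves only by the tool move_arm, never from a script. Its argument "motion" is a list of rows, each an object of numbers: "x", "y", "z": the shift along the tool's x, y, z in cm; "yaw": the turn about the tool's z in degrees. A call has 1 to 20 rows; each row is the pose to reach, as a shift and turn from the pose commanded when the call began, along the tool's axes at that moment; what a row does not reach only later rows make up. A row lasts 1/8 s, in which the tool goes at most 62.5 mm and 10.7 degrees, less where a joint would pass 70% of its speed; a pose out of reach is approached as far as the arm can. A call with a gripper value outside its range is refused whole. "gripper" is the opening, from -1 (shut) to 1 (fully open), set as the call begins (left out, the last holds). The fingers move at their own pace and stop on an object; the grip force is fixed at half the most. Time passes only in rows, so rows that repeat a pose let the fingers close. It gives the time, the measured TCP pose, the force, the opening and the grip force at its end, in the units of the state.
- bot.get_obs(): the state, without advancing time (a new reading comes with each control period).
- bot.camera(name): name is "scene" or "top" or "wrist"; returns the picture (384x512x3 uint8, blue, green, red); there is no depth.
- bot.camera_model(name): a dict with "K" (3x3 intrinsics, pixels), "world_from_camera" (4x4, takes a point from camera to world coordinates). Camera axes: x right, y down, z forward; pixel columns grow to the right and rows downward; lengths in m; the calibration is good to about 2 mm. A picture is of the moment at which its call begins: read the wrist's pose just before it. camera_model takes no time and is no camera call; for the wrist camera it gives the pose at the moment of the call.
- bot.job_done(): hands the job in; it is judged then, once.
Trained networks look in the newest picture that a camera, given by its name, has taken for a name from the list of things; names that differ only in an ending like _2 or _b are one class to them, and where a whole thing is asked for, a point or a joint stands for the part that bears it (a point fixed in the world has none). Each returns a list of dicts, best first, with "score" (0 to 1); they miss things now and then, are a little off and sometimes report something else, mostly with a low value. They report only what shows in the picture. A call takes as long as a camera call.
- bot.cut_out(camera, name): "mask" (384x512 bool, what is visible of it) and "centre" ([row, column] in pixels, amid what is visible of it).
The state is a dict: "clock": time; "joint_pos": joint angles; "joint_vel": joint speeds; "tau": joint torques, N m; "eef_pos": TCP position; "tool_rot": TCP orientation; "ft_force": force on the tool from outside, world axes, zero at the start; "ft_torque": the same for the moment, N m; "grip_width": finger opening in m; "grasp_force": force on a finger pad.
Only numpy, scipy, OpenCV 4.12 (cv2) and the standard library are available. Lean on these libraries where they do the work, as an engineer would, in place of code of your own. Each camera call takes 0.05 s, during which the arm holds its last target. There are 200 camera calls.

### The job

Set up the pair of work rests: pull the saddle of the lower, telescoping rest straight up until its red lock button clicks out of the hole in the tube. Then lay the pine batten level across the saddles of both rests and let go of it. Leave the glue bottle by the rests, the roll of tape and the wallet where they are.

Things in the scene. Friction and masses are not known exactly. Their poses are not given: they have to be found in the camera images.
- tele_rest: the telescoping work rest: round grey foot (90 mm across, 13 mm high, does not shift), blue outer tube 28 mm square with a 34 mm black collar, top 102 mm above the table. Origin: centre of the foot's underside; z up, x along the saddle's length, -x (about towards the robot) is the side with the lock hole. A 20 mm square aluminium inner tube slides up out of it and carries a saddle
- tele_saddle (a point): centre of the bearing surface (top) of the telescoping rest's saddle; moves up with it, axes as tele_rest. Saddle: black block 72 mm long (x), 20 mm thick (y: grip it across this from above), solid to 20 mm below this surface, with an orange lip 8 mm thick and 12 mm high at each x end, 56 mm clear between the lips. 23 mm or more of bare inner tube lie between block and collar
- button_hole (a point): centre of the hole in the blue outer tube's -x face, 80 mm above the table, through which the red lock button (8 mm across) comes out
- inner_tube (a joint): extension of the inner tube (m): 0 fully in (bearing surface 145 mm above the table), locks at 0.060 with about 1.5 mm of play (bearing surface 205 mm above the table), end stop 0.064. Stiff slide: about 3 N of friction plus 1.5 N of weight; it stays where it is left
- lock_button (a joint): sprung lock button (m): 0 = held in, hidden inside the outer tube; 0.008 = clicked out, standing 5 mm proud of the tube. It comes out by itself when the inner tube reaches 0.060 and then locks the tube both ways
- fixed_rest: a like rest of fixed height, 205 mm to its bearing surface, with the same foot and saddle; it stands 0.12 to 0.23 m to the left or right of the other, does not shift. Origin: centre of the foot's underside, x along the saddle's length
- fixed_saddle (a point): centre of the bearing surface (between the lips) of the fixed rest's saddle, same saddle as the other's
- batten: square pine strip, 300 mm long (x), 20 x 20 mm, about 70 g, lying on the table nearer to the robot than the rests. Origin: centre of its underside (10 mm below its axis)
- glue_bottle: standing bottle of wood glue with a red tip, 42 mm across, 130 mm high, right of the rests; origin at the centre of its base, z up
- masking_tape: black roll of tape lying flat, 62 mm across, 19 mm high, right of the rests; origin at the centre of its underside
- wallet: black folded wallet lying flat, 86 x 112 x 18 mm, left of the rests; origin at the centre of its underside

How it is judged:
By the outcome, as a careful person would: the job done as asked, in the order asked, and still so for the second after the job is handed in, with the robot touching nothing.
It also fails if it takes over 58 s, if anything falls off the work surface, if the arm or the gripper's body presses on something with over 40 N, if the wrist force passes 120 N, or if a joint passes its speed limit or range.

## Working session

There is one attempt and no reset: what is moved stays moved. The work goes in short steps, Python scripts to look and compute and a tool call to move; the robot and the scene stay as the last step left them, time stands still between calls to the robot, and variables do not carry over. Pictures are saved under pics/ and viewed, at most 10 in all, crops included, and the job is handed in when it is done.

Besides the shell and the picture viewer there is one more tool, called after ">>>" by a JSON object that holds its "method" and its "body". move_arm: Moves the arm, as the interface text tells. Its arguments: {"type":"object","properties":{"motion":{"type":"array"},"gripper":{"type":"number"}},"required":["motion"]}

```bash
mkdir -p pics; ls
python3 - <<'E'
from workcell import bot
import cv2,numpy as np
o=bot.get_obs();print(o['clock'],o['eef_pos'],o['tool_rot'],o['grip_width'])
for c in("scene","top"):
    im=bot.camera(c);cv2.imwrite(f'pics/{c}0.png',im)
    m=bot.camera_model(c);print(c,np.round(m['K'],1).tolist(),np.round(m['world_from_camera'],3).tolist())
    for n in("tele_rest","tele_saddle","fixed_rest","fixed_saddle","batten","glue_bottle","masking_tape","wallet"):
        print(n,[(round(d['score'],2),np.round(d['centre']).tolist(),int(d['mask'].sum())) for d in bot.cut_out(c,n)[:2]])
E
```

```text
pics
0.0 [ 0.10936088 -0.48724487  0.23042661] [ 9.93912909e-01  1.10163738e-01 -1.11535421e-04 -1.03335353e-03] 0.08507874267003716
scene [[404.0, 0.0, 260.7], [0.0, 404.0, 194.4], [0.0, 0.0, 1.0]] [[-0.637, -0.495, 0.59, -0.054], [-0.77, 0.413, -0.485, 0.637], [-0.003, -0.764, -0.645, 0.819], [0.0, 0.0, 0.0, 1.0]]
tele_rest [(0.72, [195.0, 263.0], 1078), (0.72, [250.0, 272.0], 924)]
tele_saddle [(0.71, [174.0, 266.0], 349)]
fixed_rest [(0.62, [214.0, 225.0], 1237), (0.35, [195.0, 315.0], 284)]
fixed_saddle [(0.81, [209.0, 223.0], 1304)]
batten []
glue_bottle [(0.78, [172.0, 305.0], 369), (0.33, [198.0, 318.0], 291)]
masking_tape []
wallet [(0.77, [264.0, 178.0], 1224)]
top [[376.0, 0.0, 259.0], [0.0, 376.0, 191.7], [0.0, 0.0, 1.0]] [[0.005, -0.995, 0.098, 0.498], [-1.0, -0.003, 0.024, 0.1], [-0.024, -0.098, -0.995, 0.994], [0.0, 0.0, 0.0, 1.0]]
tele_rest [(0.97, [177.0, 285.0], 955)]
tele_saddle [(0.51, [169.0, 287.0], 302)]
fixed_rest [(0.58, [173.0, 229.0], 1045)]
fixed_saddle [(0.73, [173.0, 225.0], 1063)]
batten [(0.79, [228.0, 253.0], 830)]
glue_bottle [(0.81, [171.0, 351.0], 321), (0.72, [226.0, 255.0], 819)]
masking_tape [(0.53, [198.0, 350.0], 289)]
wallet [(0.86, [183.0, 168.0], 1353)]
```

Run:
```python
import cv2
a=cv2.imread('pics/top0.png')[110:270,120:400];cv2.imwrite('pics/t.png',cv2.resize(a,None,fx=2.8,fy=2.8,interpolation=2))
a=cv2.imread('pics/scene0.png')[110:310,130:390];cv2.imwrite('pics/s.png',cv2.resize(a,None,fx=3,fy=3,interpolation=2))
```

```text
(no output)
```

View pics/t.png

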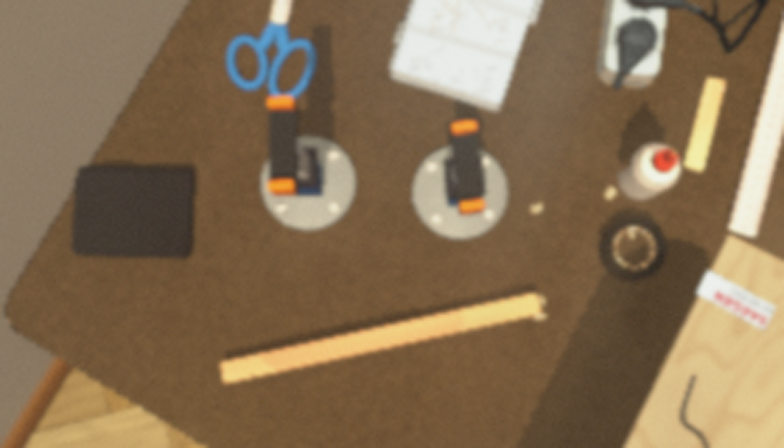

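View pics/s.png

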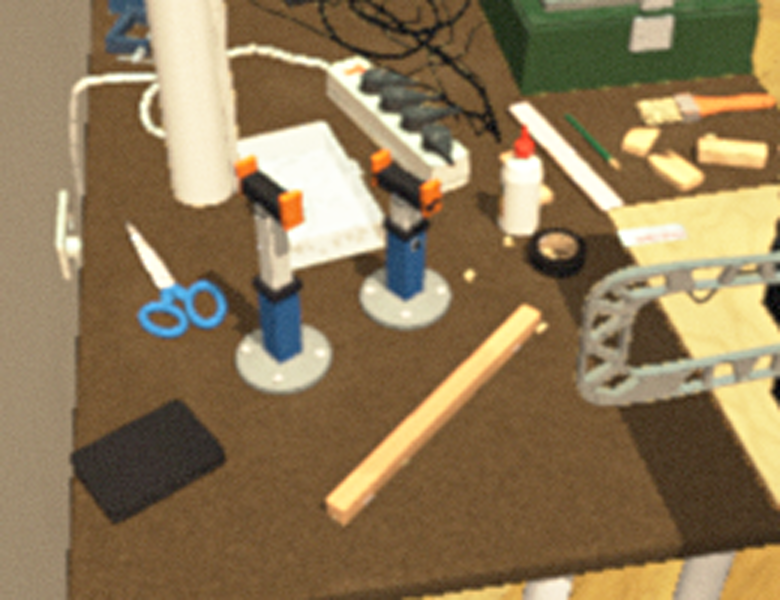

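The top view shows the fixed rest (left, crop 283,145), the telescoping rest (right, 465,165), and the batten in front of them, running from (220,370) to (545,303). Next I measure with the orange lips and the batten's colour.

```bash
cat > h.py <<'E'
import cv2,numpy as np
from workcell import bot
def ray(m,u,v,z):
    T=np.array(m['world_from_camera']);d=T[:3,:3]@np.linalg.solve(m['K'],[u,v,1]);c=T[:3,3]
    return c+d*(z-c[2])/d[2]
def proj(m,p):
    T=np.array(m['world_from_camera']);q=np.array(m['K'])@(T[:3,:3].T@(np.array(p)-T[:3,3]));return q[:2]/q[2]
def blobs(im,lo,hi,amin=12):
    h=cv2.inRange(cv2.cvtColor(im,cv2.COLOR_BGR2HSV),lo,hi)
    n,l,s,c=cv2.connectedComponentsWithStats(h)
    return [(int(s[i,4]),c[i],l==i) for i in range(1,n) if s[i,4]>=amin]
E
python3 - <<'E'
from h import *
np.set_printoptions(precision=4,suppress=True)
for cam in("top","scene"):
    im=cv2.imread(f'pics/{cam}0.png');m=bot.camera_model(cam)
    print(cam)
    for a,c,k in blobs(im,(3,170,140),(17,255,255)):
        print(a,np.round(c,1),ray(m,*c,.157),ray(m,*c,.217))
    # batten
    for a,c,k in blobs(im,(12,70,140),(28,200,255),300):
        r=cv2.minAreaRect(np.argwhere(k)[:,::-1].astype(np.float32))
        b=cv2.boxPoints(r)
        if min(r[1])>35: continue
        print('bat',a,c,[ray(m,*p,.02).round(4).tolist() for p in b], ray(m,*c,.02))
m=bot.camera_model("top");im=cv2.imread('pics/top0.png')
h=cv2.cvtColor(im,cv2.COLOR_BGR2HSV)
for n,(u,v) in dict(fix=(230,175),tel=(284,178)).items():
    k=cv2.inRange(h,(0,0,110),(180,80,255));w=np.zeros_like(k);cv2.circle(w,(u,v),21,255,-1)
    pts=np.argwhere(k&w)[:,::-1].astype(np.float32)
    (x,y),r=cv2.minEnclosingCircle(pts);print(n,x,y,r,ray(m,x,y,.013))
for n in("glue_bottle","masking_tape","wallet"):
    d=bot.cut_out("top",n)[0]['centre'];print(n,ray(m,d[1],d[0],.02))
E
```

```text
top
37 [219.4 146.5] [0.6837 0.211  0.157 ] [0.6704 0.203  0.217 ]
38 [285.  154.8] [0.6646 0.0623 0.157 ] [0.6527 0.065  0.217 ]
290 [487.8 175.7] [ 0.6178 -0.3858  0.157 ] [ 0.6093 -0.351   0.217 ]
31 [356.9 166.9] [ 0.6372 -0.0984  0.157 ] [ 0.6273 -0.0841  0.217 ]
36 [220.6 175.9] [0.6165 0.2073 0.157 ] [0.608  0.1996 0.217 ]
31 [287.9 182.9] [0.601 0.056 0.157] [0.5936 0.0591 0.217 ]
bat 317 [371.0189 154.429 ] [[0.6513, -0.1401, 0.02], [0.7428, -0.1721, 0.02], [0.734, -0.1976, 0.02], [0.6427, -0.1655, 0.02]] [ 0.693 -0.168  0.02 ]
bat 322 [425.8292 191.9907] [[0.6285, -0.2871, 0.02], [0.6286, -0.3255, 0.02], [0.5665, -0.323, 0.02], [0.5663, -0.2849, 0.02]] [ 0.5948 -0.3059  0.02  ]
bat 365 [455.3288 200.326 ] [[0.5897, -0.3417, 0.02], [0.6118, -0.3643, 0.02], [0.5553, -0.4174, 0.02], [0.5335, -0.3949, 0.02]] [ 0.5735 -0.3799  0.02  ]
bat 1117 [256.7878 230.1352] [[0.4773, 0.2848, 0.02], [0.5399, -0.0166, 0.02], [0.5122, -0.022, 0.02], [0.4497, 0.2785, 0.02]] [0.4949 0.1291 0.02  ]
bat 686 [102.8688 298.0029] [[0.1212, 0.6638, 0.02], [0.4859, 0.4539, 0.02], [0.4706, 0.4274, 0.02
[... 972 characters left out ...]
679] [[0.4665, -0.1226, 0.02], [0.4114, -0.2375, 0.02], [0.3421, -0.1642, 0.02], [0.3951, -0.0577, 0.02]] [ 0.4013 -0.1436  0.02  ]
bat 1056 [273.9517 247.2557] [[0.4722, 0.2864, 0.02], [0.5422, -0.0213, 0.02], [0.5005, -0.0142, 0.02], [0.4385, 0.2863, 0.02]] [0.4868 0.148  0.02  ]
bat 2807 [328.0666 339.559 ] [[0.1902, 0.3487, 0.02], [0.3116, 0.1376, 0.02], [0.2417, 0.0992, 0.02], [0.1349, 0.313, 0.02]] [0.2116 0.2335 0.02  ]
fix 229.8704833984375 175.08084106445312 17.35713768005371 [0.639  0.2012 0.013 ]
tel 283.941162109375 177.88235473632812 17.56559181213379 [0.6318 0.0587 0.013 ]
glue_bottle [ 0.65   -0.1158  0.02  ]
masking_tape [ 0.5798 -0.1127  0.02  ]
wallet [0.6163 0.3616 0.02  ]
```

```bash
cat >> h.py <<'E'
from scipy.spatial.transform import Rotation as Ro
def go(p,heading,o=None):
    o=o or bot.get_obs();R=Ro.from_quat(o['tool_rot']).as_matrix()
    s=R.T@(np.array(p)-o['eef_pos'])*100
    h=np.degrees(np.arctan2(R[1,0],R[0,0]))
    print('eef',o['eef_pos'].round(4),'head',h.round(2),'tilt',R[:,2].round(3),'shift cm',s.round(2),'yaw',round(h-heading,2))
E
python3 - <<'E'
from h import *
go([.633,.059,.26],5.7)
print(ray(bot.camera_model('scene'),198,177,0))
E
```

```text
eef [ 0.1095 -0.4879  0.2313] head 12.65 tilt [-0. -0. -1.] shift cm [ 63.06 -41.89  -2.87] yaw 6.95
[0.89712854 0.12390113 0.        ]
```

>>> {"method": "move_arm", "body": {"motion": [{"x": 31.5, "y": -21, "z": -2.9, "yaw": 3.5}, {"x": 31.5, "y": -21, "z": -2.9, "yaw": 3.5}, {"x": 31.5, "y": -21, "z": -2.9, "yaw": 3.5}, {"x": 63.1, "y": -41.9, "z": -2.9, "yaw": 7}, {"x": 63.1, "y": -41.9, "z": -2.9, "yaw": 7}, {"x": 63.1, "y": -41.9, "z": -2.9, "yaw": 7}, {"x": 63.1, "y": -41.9, "z": -2.9, "yaw": 7}, {"x": 63.1, "y": -41.9, "z": -2.9, "yaw": 7}, {"x": 63.1, "y": -41.9, "z": -2.9, "yaw": 7}, {"x": 63.1, "y": -41.9, "z": -2.9, "yaw": 7}, {"x": 63.1, "y": -41.9, "z": -2.9, "yaw": 7}, {"x": 63.1, "y": -41.9, "z": -2.9, "yaw": 7}, {"x": 63.1, "y": -41.9, "z": -2.9, "yaw": 7}, {"x": 63.1, "y": -41.9, "z": -2.9, "yaw": 7}, {"x": 63.1, "y": -41.9, "z": -2.9, "yaw": 7}, {"x": 63.1, "y": -41.9, "z": -2.9, "yaw": 7}], "gripper": 1}}

```text
clock: 3.05
eef_pos: [0.6328, 0.0577, 0.2613]
tool_rot: [0.999, 0.048, 0.0, 0.0]
ft_force: [-0.6, 0.0, -0.3]
grip_width: 0.0853
grasp_force: 0.0
```

Run:
```python
from h import *
np.set_printoptions(precision=4,suppress=True)
m=bot.camera_model('wrist');im=bot.camera('wrist');cv2.imwrite('pics/w1.png',im)
for a,c,k in blobs(im,(3,150,120),(17,255,255)): print(a,c,ray(m,*c,.157),ray(m,*c,.217))
print(m['world_from_camera'])
for n in('tele_saddle','fixed_saddle'):
  print(n,[(d['score'],d['centre']) for d in bot.cut_out('wrist',n)[:2]])
go([.633,.059,.26],5.7)
```

```text
848 [ 26.3715 135.1592] [0.6619 0.2368 0.157 ] [0.6736 0.195  0.217 ]
386 [253.5829 153.9249] [0.6643 0.0603 0.157 ] [0.6754 0.0615 0.217 ]
497 [428.1992 179.9779] [ 0.6567 -0.0824  0.157 ] [ 0.6697 -0.0465  0.217 ]
713 [ 36.8597 232.7195] [0.5789 0.2378 0.157 ] [0.6108 0.1957 0.217 ]
341 [253.3607 229.6364] [0.5996 0.0541 0.157 ] [0.6264 0.0568 0.217 ]
100 [  7.31 275.44] [0.534  0.2686 0.157 ] [0.5769 0.2191 0.217 ]
[[ 0.0964 -0.9486 -0.3015  0.7098]
 [-0.9953 -0.0918 -0.0296  0.0652]
 [ 0.0005  0.303  -0.953   0.4033]
 [ 0.      0.      0.      1.    ]]
tele_saddle [(0.93, [188.8, 254.1])]
fixed_saddle [(0.69, [213.8, 375.5]), (0.63, [157.2, 71.4])]
eef [0.6331 0.0582 0.2611] head 5.57 tilt [ 0.001  0.    -1.   ] shift cm [-0.   -0.08  0.11] yaw -0.13
```

View pics/w1.png

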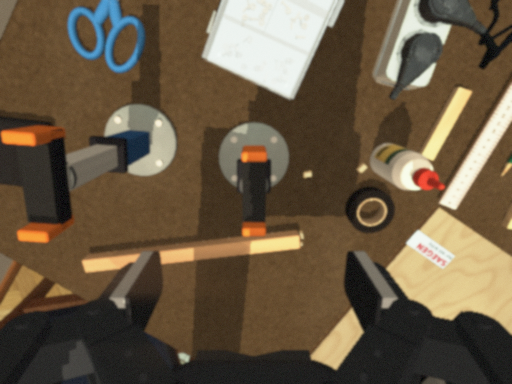

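The wrist view shows the low saddle square to the tool, with lips at (253,154) and (253,229). Its centre is about (0.632, 0.058), so the tool is already above it and I go straight down.

>>> {"method": "move_arm", "body": {"motion": [{"z": 5}, {"z": 10}, {"z": 12.5}, {"z": 14.4}, {"z": 14.4}, {"z": 14.4}]}}

```text
invalid input at $.motion[0]: expected keys x, y, z, yaw
```

>>> {"method": "move_arm", "body": {"motion": [{"z": 0}, {"z": 0}, {"z": 0}, {"z": 0}, {"z": 0}, {"z": 0}, {"z": 0}, {"z": 0}], "gripper": -1}}

```text
invalid input at $.motion[0]: expected keys x, y, z, yaw
```

>>> {"method": "move_arm", "body": {"motion": [{"x": 0, "y": 0, "z": 5, "yaw": 0}, {"x": 0, "y": 0, "z": 10, "yaw": 0}, {"x": 0, "y": 0, "z": 12.5, "yaw": 0}, {"x": 0, "y": 0, "z": 14.4, "yaw": 0}, {"x": 0, "y": 0, "z": 14.4, "yaw": 0}, {"x": 0, "y": 0, "z": 14.4, "yaw": 0}]}}

```text
clock: 3.95
eef_pos: [0.634, 0.059, 0.1175]
tool_rot: [0.999, 0.049, 0.001, -0.0]
ft_force: [0.0, 0.0, 0.5]
grip_width: 0.0854
grasp_force: 0.0
```

>>> {"method": "move_arm", "body": {"motion": [{"x": 0, "y": 0, "z": 0, "yaw": 0}, {"x": 0, "y": 0, "z": 0, "yaw": 0}, {"x": 0, "y": 0, "z": 0, "yaw": 0}, {"x": 0, "y": 0, "z": 0, "yaw": 0}, {"x": 0, "y": 0, "z": 0, "yaw": 0}, {"x": 0, "y": 0, "z": 0, "yaw": 0}, {"x": 0, "y": 0, "z": 0, "yaw": 0}, {"x": 0, "y": 0, "z": 0, "yaw": 0}], "gripper": -1}}

```text
clock: 4.95
eef_pos: [0.6338, 0.0573, 0.1166]
tool_rot: [0.999, 0.048, 0.0, 0.001]
ft_force: [-0.0, -5.0, 0.9]
grip_width: 0.0191
grasp_force: 60.9
```

>>> {"method": "move_arm", "body": {"motion": [{"x": 0, "y": 0.1, "z": 0, "yaw": 0}, {"x": 0, "y": 0.1, "z": -0.5, "yaw": 0}, {"x": 0, "y": 0.1, "z": -1.5, "yaw": 0}, {"x": 0, "y": 0.1, "z": -2.5, "yaw": 0}, {"x": 0, "y": 0.1, "z": -3.5, "yaw": 0}, {"x": 0, "y": 0.1, "z": -4.5, "yaw": 0}, {"x": 0, "y": 0.1, "z": -5.2, "yaw": 0}, {"x": 0, "y": 0.1, "z": -5.5, "yaw": 0}, {"x": 0, "y": 0.1, "z": -5.7, "yaw": 0}, {"x": 0, "y": 0.1, "z": -5.8, "yaw": 0}, {"x": 0, "y": 0.1, "z": -5.9, "yaw": 0}, {"x": 0, "y": 0.1, "z": -6.0, "yaw": 0}, {"x": 0, "y": 0.1, "z": -6.1, "yaw": 0}, {"x": 0, "y": 0.1, "z": -6.1, "yaw": 0}]}}

```text
clock: 6.7
eef_pos: [0.6336, 0.0573, 0.1737]
tool_rot: [0.999, 0.049, -0.002, 0.001]
ft_force: [5.9, -4.2, -15.1]
grip_width: 0.0193
grasp_force: 59.1
```

Run:
```python
from h import *
o=bot.get_obs();print(o['eef_pos'],o['ft_force'],o['ft_torque'])
m=bot.camera_model('scene');im=bot.camera('scene')
p=proj(m,[.618,.057,.08]);print('hole px',p)
u,v=p.astype(int);a=im[v-90:v+40,u-80:u+80];cv2.imwrite('pics/s2.png',cv2.resize(a,None,fx=4.5,fy=4.5,interpolation=2))
print([(d['score'],d['centre']) for d in bot.cut_out('scene','lock_button')[:2]])
```

```text
[0.63357586 0.05731027 0.17366845] [  5.90226949  -4.1544555  -15.120314  ] [-0.74314175 -1.56216041 -0.15034789]
hole px [268.20323322 191.53375774]
[]
```

View pics/s2.png

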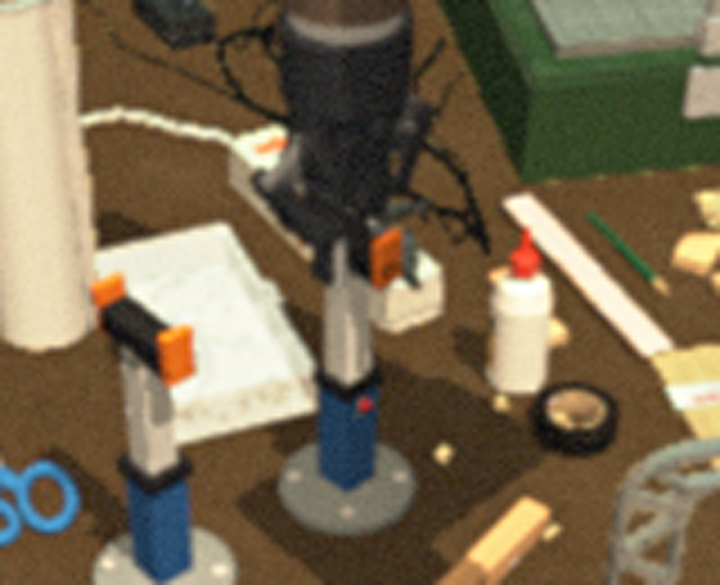

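A red dot now shows at (365,405) on the tube, so the button is out. The 15 N resistance also fits a locked tube. I relax, release, and rise.

>>> {"method": "move_arm", "body": {"motion": [{"x": 0, "y": 0.1, "z": 0.3, "yaw": 0}, {"x": 0, "y": 0.1, "z": 0.3, "yaw": 0}]}}

```text
clock: 7.05
eef_pos: [0.6336, 0.0573, 0.1732]
tool_rot: [0.999, 0.049, -0.0, -0.0]
ft_force: [4.9, -2.0, -9.6]
grip_width: 0.019
grasp_force: 60.1
```

>>> {"method": "move_arm", "body": {"motion": [{"x": 0, "y": 0, "z": 0, "yaw": 0}, {"x": 0, "y": 0, "z": 0, "yaw": 0}, {"x": 0, "y": 0, "z": 0, "yaw": 0}, {"x": 0, "y": 0, "z": 0, "yaw": 0}, {"x": 0, "y": 0, "z": 0, "yaw": 0}, {"x": 0, "y": 0, "z": 0, "yaw": 0}, {"x": 0, "y": 0, "z": -4, "yaw": 0}, {"x": 0, "y": 0, "z": -9, "yaw": 0}, {"x": 0, "y": 0, "z": -9, "yaw": 0}], "gripper": 1}}

```text
clock: 8.18
eef_pos: [0.636, 0.0573, 0.2698]
tool_rot: [0.999, 0.049, 0.005, -0.0]
ft_force: [0.7, 0.3, -0.4]
grip_width: 0.0852
grasp_force: 0.0
```

Run:
```python
from h import *
np.set_printoptions(precision=4,suppress=True)
for c in('scene','top','wrist'):
    m=bot.camera_model(c);im=bot.camera(c);cv2.imwrite(f'pics/{c}3.png',im);print(c)
    for a,p,k in blobs(im,(3,150,120),(17,255,255)):
        w=ray(m,*p,.217)
        if .56<w[0]<.7 and 0<w[1]<.25: print(a,p,w)
    for a,p,k in blobs(im,(12,70,120),(28,200,255),300):
        if 'wrist'==c or abs(ray(m,*p,.02)[1]-.13)<.03:
            q=np.argwhere(k)[:,::-1].astype(np.float32);b=cv2.boxPoints(cv2.minAreaRect(q))
            print('bat',a,p,ray(m,*p,.02),[ray(m,*x,.02)[:2].round(4).tolist() for x in b])
print([(d['score'],d['centre']) for d in bot.cut_out('scene','lock_button')[:2]])
go([.6,.13,.3],-12+23.7-0)
```

```text
scene
35 [256.6    146.2286] [0.6584 0.0651 0.217 ]
44 [273.4545 156.2045] [0.594  0.0611 0.217 ]
35 [211.5143 165.5714] [0.663  0.2081 0.217 ]
80 [226.5    179.4375] [0.5927 0.2124 0.217 ]
bat 1054 [273.3197 247.925 ] [0.4861 0.1509 0.02  ] [[0.473, 0.2865], [0.5438, -0.0241], [0.5011, -0.0168], [0.4384, 0.2863]]
bat 3236 [379.5281 333.3066] [0.1503 0.1366 0.02  ] [[0.1523, 0.2884], [0.258, -0.048], [0.1454, -0.0707], [0.0677, 0.2562]]
top
38 [219.5 146.5] [0.6705 0.2028 0.217 ]
43 [220.186 176.   ] [0.6078 0.2004 0.217 ]
wrist
847 [ 31.1511 135.5868] [0.6738 0.1943 0.217 ]
664 [252.994  169.9021] [0.6659 0.0603 0.217 ]
673 [ 39.3432 231.6033] [0.6108 0.196  0.217 ]
552 [252.971  261.9149] [0.6022 0.054  0.217 ]
101 [  7.6733 274.7129] [0.5758 0.2211 0.217 ]
bat 1428 [442.7507 124.951 ] [ 0.6971 -0.1664  0.02  ] [[0.6533, -0.1292], [0.7489, -0.1529], [0.7373, -0.1888], [0.6395, -0.1675]]
bat 327 [ 20.5015 139.107 ] [0.6299 0.3419 0.02  ] [[0.6222, 0.3625], [0.6365, 0.3595], [0.6373, 0.3216], [0.623, 0.3242]]
bat 352 [370.0966 212.3892] [ 0.5776 -0.103   0.02  ] [[0.5829, -0.0749], [
[... 343 characters left out ...]
54 0.0043 0.02  ] [[0.5339, 0.0322], [0.5451, -0.0179], [0.5171, -0.025], [0.5056, 0.0261]]
bat 2438 [162.0168 254.4528] [0.4888 0.1682 0.02  ] [[0.4779, 0.2789], [0.526, 0.0673], [0.4974, 0.0618], [0.4478, 0.2778]]
bat 314 [  5.6146 269.4395] [0.444  0.3849 0.02  ] [[0.4177, 0.4147], [0.4694, 0.3876], [0.4601, 0.3676], [0.4076, 0.3941]]
bat 1030 [ 19.5097 288.6437] [0.4143 0.3695 0.02  ] [[0.377, 0.4215], [0.462, 0.3547], [0.4398, 0.3318], [0.3521, 0.3984]]
bat 1679 [337.9929 340.2513] [ 0.3694 -0.0981  0.02  ] [[0.335, -0.0561], [0.4368, -0.0974], [0.4091, -0.1405], [0.3031, -0.1011]]
[]
eef [0.633  0.0571 0.2629] head 5.65 tilt [-0.003 -0.    -1.   ] shift cm [-2.57 -7.58 -3.71] yaw -6.05
```

Run:
```python
from h import *
o=bot.get_obs();print(np.degrees(o['joint_pos']).round(1))
go([.495,.130,.15],101.7)
```

```text
[  5.2  29.8  28.5  88.8   0.  179.5]
eef [0.633  0.0571 0.2629] head 5.65 tilt [-0.003 -0.    -1.   ] shift cm [-12.98  -8.61  11.32] yaw -96.05
```

>>> {"method": "move_arm", "body": {"motion": [{"x": -4, "y": -2, "z": 0, "yaw": -10.5}, {"x": -8, "y": -5, "z": 0, "yaw": -21}, {"x": -13, "y": -8.6, "z": 0, "yaw": -31.5}, {"x": -13, "y": -8.6, "z": 0, "yaw": -42}, {"x": -13, "y": -8.6, "z": 0, "yaw": -52.5}, {"x": -13, "y": -8.6, "z": 2, "yaw": -63}, {"x": -13, "y": -8.6, "z": 5, "yaw": -73.5}, {"x": -13, "y": -8.6, "z": 8, "yaw": -84}, {"x": -13, "y": -8.6, "z": 11.3, "yaw": -94}, {"x": -13, "y": -8.6, "z": 11.3, "yaw": -96}, {"x": -13, "y": -8.6, "z": 11.3, "yaw": -96}, {"x": -13, "y": -8.6, "z": 11.3, "yaw": -96}]}}

```text
clock: 9.88
eef_pos: [0.4968, 0.1302, 0.1527]
tool_rot: [0.632, 0.775, 0.001, 0.001]
ft_force: [-0.6, 0.3, 0.3]
grip_width: 0.0852
grasp_force: 0.0
```

Run:
```python
from h import *
go([.495,.130,.003],101.7)
m=bot.camera_model('wrist');im=bot.camera('wrist');cv2.imwrite('pics/w4.png',im)
for a,p,k in blobs(im,(12,70,120),(28,200,255),1000):
    q=np.argwhere(k)[:,::-1].astype(np.float32);b=cv2.boxPoints(cv2.minAreaRect(q))
    print('bat',a,p,ray(m,*p,.02),[ray(m,*x,.02)[:2].round(4).tolist() for x in b])
```

```text
eef [0.4968 0.1302 0.1527] head 101.57 tilt [ 0.003  0.001 -1.   ] shift cm [ 1.000e-02 -2.200e-01  1.497e+01] yaw -0.13
bat 69373 [276.84547302  88.21244576] [0.4998415 0.2138077 0.02     ] [[0.2784, 0.2337], [0.6613, 0.3123], [0.7921, 0.0389], [0.2674, -0.0674]]
bat 15244 [124.62700079 278.9998688 ] [0.39105218 0.00674332 0.02      ] [[0.2466, -0.0973], [0.2721, 0.0568], [0.5488, 0.0668], [0.566, -0.0947]]
bat 1021 [334.02644466 347.26052889] [ 0.61998704 -0.03354046  0.02      ] [[0.593, -0.0472], [0.6117, 0.0099], [0.6441, -0.0082], [0.6266, -0.0676]]
```

View pics/w4.png

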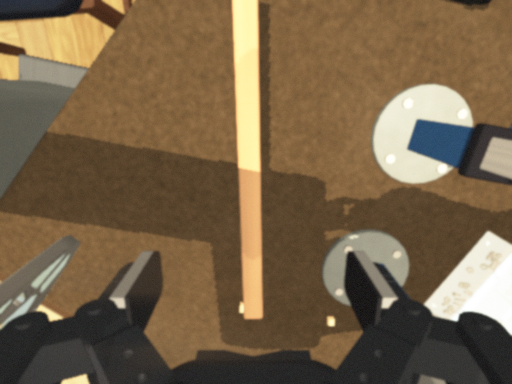

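The wrist view shows the batten running from (245,0) to (254,318), between the fingers and nearly aligned.

Run:
```python
from h import *
m=bot.camera_model('wrist');im=cv2.imread('pics/w4.png')
g=cv2.cvtColor(im,cv2.COLOR_BGR2HSV)
P=[]
for v in range(5,310,15):
    r=cv2.GaussianBlur(im,(3,3),0)[v,215:290,2].astype(float)
    t=(r.max()+np.median(r[:10]))/2; w=np.where(r>t)[0]+215
    a,b=ray(m,w[0]-.5,v,.02),ray(m,w[-1]+.5,v,.02);P.append([*(a+b)[:2]/2,np.hypot(*(a-b)[:2])])
P=np.array(P);print(P[::4].round(4))
k=np.polyfit(P[:,1],P[:,0],1);print('x(y=.13)',np.polyval(k,.13),'axis',90-np.degrees(np.arctan(k[0])))
print('end',ray(m,254,318,.02),'sun')
```

```text
[[0.4619 0.2679 0.02  ]
 [0.4714 0.2262 0.0202]
 [0.4819 0.1797 0.0205]
 [0.4945 0.1277 0.019 ]
 [0.5079 0.0689 0.0193]
 [0.5205 0.0016 0.0247]]
x(y=.13) 0.4933232029737558 axis 102.7896576618383
end [ 0.52731564 -0.01343724  0.02      ] sun
```

>>> {"method": "move_arm", "body": {"motion": [{"x": 0, "y": -0.3, "z": 5, "yaw": -0.7}, {"x": 0, "y": -0.3, "z": 10, "yaw": -0.7}, {"x": 0, "y": -0.3, "z": 13, "yaw": -0.7}, {"x": 0, "y": -0.3, "z": 14.7, "yaw": -0.7}, {"x": 0, "y": -0.3, "z": 14.7, "yaw": -0.7}, {"x": 0, "y": -0.3, "z": 14.7, "yaw": -0.7}]}}

```text
clock: 10.68
eef_pos: [0.494, 0.1296, 0.0056]
tool_rot: [0.627, 0.779, 0.001, 0.001]
ft_force: [0.7, -0.2, 0.5]
grip_width: 0.0857
grasp_force: 0.0
```

>>> {"method": "move_arm", "body": {"motion": [{"x": 0, "y": 0, "z": 0, "yaw": 0}, {"x": 0, "y": 0, "z": 0, "yaw": 0}, {"x": 0, "y": 0, "z": 0, "yaw": 0}, {"x": 0, "y": 0, "z": 0, "yaw": 0}, {"x": 0, "y": 0, "z": 0, "yaw": 0}, {"x": 0, "y": 0, "z": 0, "yaw": 0}, {"x": 0, "y": 0, "z": 0, "yaw": 0}, {"x": 0, "y": 0, "z": 0, "yaw": 0}], "gripper": -1}}

```text
clock: 11.68
eef_pos: [0.4933, 0.1295, 0.0048]
tool_rot: [0.627, 0.779, 0.0, 0.0]
ft_force: [-0.8, 0.0, 6.2]
grip_width: 0.0183
grasp_force: 60.4
```

>>> {"method": "move_arm", "body": {"motion": [{"x": 0, "y": 0, "z": -2, "yaw": 0}, {"x": 0, "y": 0, "z": -6, "yaw": 0}, {"x": 0, "y": 0, "z": -11, "yaw": 0}, {"x": 0, "y": 0, "z": -16, "yaw": 0}, {"x": 0, "y": 0, "z": -21, "yaw": 0}, {"x": 0, "y": 0, "z": -25.5, "yaw": 0}, {"x": 0, "y": 0, "z": -25.5, "yaw": 0}, {"x": 0, "y": 0, "z": -25.5, "yaw": 0}]}}

```text
clock: 12.68
eef_pos: [0.4922, 0.1292, 0.2582]
tool_rot: [0.627, 0.779, -0.001, -0.001]
ft_force: [-0.8, -0.2, -1.5]
grip_width: 0.0183
grasp_force: 59.7
```

Run:
```python
from h import *
o=bot.get_obs();print(o['grip_width'],o['ft_force'],o['ft_torque'])
im=bot.camera('top');m=bot.camera_model('top')
for a,p,k in blobs(im,(12,70,120),(28,200,255),60):
    w=ray(m,*p,.28)
    if abs(w[0]-.49)<.06 and -.05<w[1]<.32:
        q=np.argwhere(k)[:,::-1].astype(np.float32);b=cv2.boxPoints(cv2.minAreaRect(q))
        print(a,w,[ray(m,*x,.28)[:2].round(4).tolist() for x in b])
a=bot.camera('scene')[100:310,130:390];cv2.imwrite('pics/s5.png',cv2.resize(a,None,fx=2.8,fy=2.8,interpolation=2))
go([.636,.129,.26],88.0)
```

```text
0.018290922687547173 [-0.75318581 -0.22815347 -1.51573642] [ 0.01124686  0.0303483  -0.00946118]
116 [0.54695027 0.26380561 0.28      ] [[0.5659, 0.2729], [0.566, 0.2536], [0.5296, 0.2528], [0.5295, 0.2719]]
168 [0.52657067 0.28620245 0.28      ] [[0.5563, 0.2938], [0.5563, 0.2765], [0.4521, 0.2737], [0.452, 0.2908]]
475 [0.51676935 0.02543295 0.28      ] [[0.5184, 0.0673], [0.5359, -0.0123], [0.5149, -0.0165], [0.4974, 0.0628]]
eef [0.4917 0.1291 0.2572] head 102.35 tilt [-0.004 -0.001 -1.   ] shift cm [-3.09 14.09 -0.33] yaw 14.35
```

View pics/s5.png

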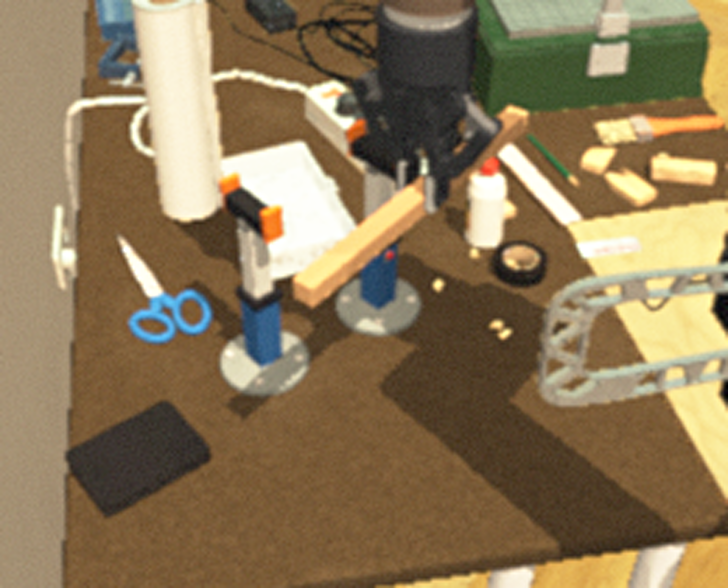

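The scene view shows the batten held level, and the red button visible at (388,255). Next I carry it over the saddles.

>>> {"method": "move_arm", "body": {"motion": [{"x": -0.8, "y": 3, "z": -0.3, "yaw": 4}, {"x": -1.6, "y": 7, "z": -0.3, "yaw": 8}, {"x": -2.4, "y": 11, "z": -0.3, "yaw": 12}, {"x": -3.1, "y": 14.1, "z": -0.3, "yaw": 14.3}, {"x": -3.1, "y": 14.1, "z": -0.3, "yaw": 14.3}, {"x": -3.1, "y": 14.1, "z": -0.3, "yaw": 14.3}, {"x": -3.1, "y": 14.1, "z": -0.3, "yaw": 14.3}, {"x": -3.1, "y": 14.1, "z": -0.3, "yaw": 14.3}]}}

```text
clock: 13.78
eef_pos: [0.6366, 0.1293, 0.263]
tool_rot: [0.719, 0.695, 0.0, 0.0]
ft_force: [-0.1, -0.7, -0.7]
grip_width: 0.0185
grasp_force: 59.6
```

Run:
```python
from h import *
go([.636,.129,.2105],88.0)
```

```text
eef [0.6366 0.1293 0.263 ] head 88.07 tilt [ 0.001  0.    -1.   ] shift cm [-0.04 -0.06  5.25] yaw 0.07
```

>>> {"method": "move_arm", "body": {"motion": [{"x": 0, "y": 0, "z": 2, "yaw": 0}, {"x": 0, "y": 0, "z": 3.5, "yaw": 0}, {"x": 0, "y": 0, "z": 4.5, "yaw": 0}, {"x": 0, "y": 0, "z": 5, "yaw": 0}, {"x": 0, "y": 0, "z": 5.2, "yaw": 0}, {"x": 0, "y": 0, "z": 5.3, "yaw": 0}, {"x": 0, "y": 0, "z": 5.3, "yaw": 0}]}}

```text
clock: 14.65
eef_pos: [0.6375, 0.1292, 0.2099]
tool_rot: [0.719, 0.695, 0.0, 0.0]
ft_force: [-1.1, -0.5, 0.5]
grip_width: 0.0186
grasp_force: 59.9
```

Run:
```python
from h import *
o=bot.get_obs();print(o['eef_pos'],o['ft_force'],o['ft_torque'])
a=bot.camera('scene')[100:270,150:370];cv2.imwrite('pics/s6.png',cv2.resize(a,None,fx=3.5,fy=3.5,interpolation=2))
```

```text
[0.63749024 0.12920679 0.20992699] [-1.06257082 -0.46734646  0.50211096] [-0.0768907   0.20494586 -0.02800652]
```

View pics/s6.png

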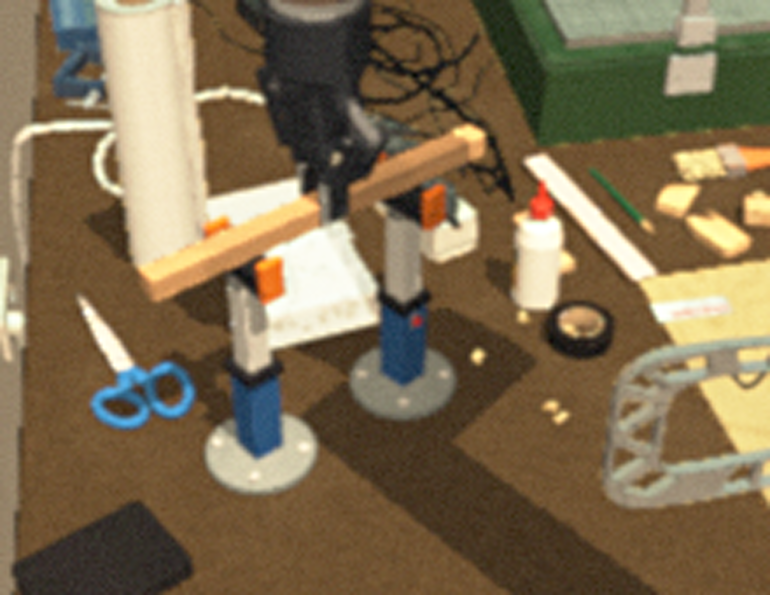

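The batten lies between the lips of both saddles (crop 235,240 and 400,180), and the button at (417,320) is out. I lower the last 1–2 mm.

>>> {"method": "move_arm", "body": {"motion": [{"x": 0, "y": 0, "z": 0.05, "yaw": 0}, {"x": 0, "y": 0, "z": 0.1, "yaw": 0}, {"x": 0, "y": 0, "z": 0.1, "yaw": 0}]}}

```text
clock: 15.08
eef_pos: [0.6375, 0.1291, 0.2094]
tool_rot: [0.719, 0.695, 0.001, 0.0]
ft_force: [-1.6, -0.9, 4.3]
grip_width: 0.0187
grasp_force: 60.4
```

>>> {"method": "move_arm", "body": {"motion": [{"x": 0, "y": 0, "z": 0, "yaw": 0}, {"x": 0, "y": 0, "z": 0, "yaw": 0}, {"x": 0, "y": 0, "z": 0, "yaw": 0}, {"x": 0, "y": 0, "z": 0, "yaw": 0}, {"x": 0, "y": 0, "z": 0, "yaw": 0}, {"x": 0, "y": 0, "z": 0, "yaw": 0}, {"x": 0, "y": 0, "z": -3, "yaw": 0}, {"x": 0, "y": 0, "z": -8, "yaw": 0}, {"x": 0, "y": 0, "z": -12, "yaw": 0}, {"x": 0, "y": 0, "z": -12, "yaw": 0}, {"x": 0, "y": 0, "z": -12, "yaw": 0}], "gripper": 1}}

```text
clock: 16.45
eef_pos: [0.6372, 0.1292, 0.3277]
tool_rot: [0.719, 0.695, -0.0, -0.0]
ft_force: [0.5, -0.5, -1.0]
grip_width: 0.0853
grasp_force: 0.0
```

Run:
```python
from h import *
o=bot.get_obs();print(o['eef_pos'],o['ft_force'])
a=bot.camera('scene')[100:270,150:370];b=bot.camera('wrist')
a=cv2.resize(a,None,fx=2.2,fy=2.2,interpolation=2);b=cv2.resize(b,None,fx=.6,fy=.6)
c=np.zeros((max(a.shape[0],b.shape[0]),a.shape[1]+b.shape[1],3),np.uint8);c[:a.shape[0],:a.shape[1]]=a;c[:b.shape[0],a.shape[1]:]=b
cv2.imwrite('pics/s7.png',c)
```

```text
[0.63717082 0.12923768 0.32767488] [ 0.49094223 -0.50442907 -0.96548083]
```

View pics/s7.png

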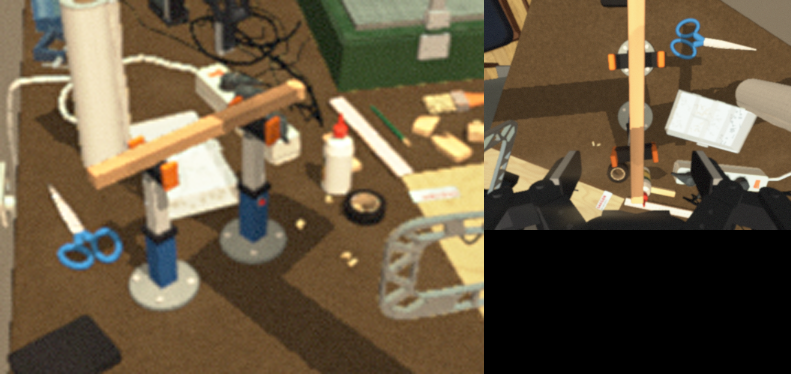

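The batten rests across both saddles midway between the lips. The button is out at (262,200), the gripper is clear, and the other things have not moved.

```bash
python3 -c "
from workcell import bot
print(bot.job_done())"
```

```text
the job is handed in; nothing more can be done
None
```

The job is handed in at about 16.5 s of the 58 s allowed: the telescoping rest is locked with its red button out, the batten lies across both saddles with the gripper clear, and the bottle, tape and wallet were left alone.

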